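# Open the label printer for a new roll

### The arm

A 6-joint arm with a two-finger parallel gripper is mounted at the origin on the work surface. World frame = base frame: x ahead of the robot, y to its left, z up, the work surface at z = 0. Lengths are in mm, angles in degrees, forces in N, time in s.
With the tool pointing down it reaches from about 350 to 850 mm from the base axis. Payload 8.1 kg.
Tool frame: the origin (TCP) lies at the very end of the fingers, on their centre line; the grasp point (between the pads) lies 19 mm behind it; z points along the fingers, y is the line along which they close (so a half turn about z gives the same grasp; the last joint's range is limited). The gripper opens to 85 mm and grips with 20 to 120 N. Pads are 22 mm wide; open, the fingers measure 114 mm over their backs; the gripper's body (76 mm by 85 mm) begins 54 mm behind the grasp point. The pads swing forward as they close: fully open they stand 13 mm farther back than shut.
Start: joints at [60.252, 7.471, 85.268, -0, 87.261, -4.893], TCP at [252.173, 544.439, 231.292] pointing down, gripper open.
Joint ranges: [-169.43, 169.43], [-51.17, 129.36], [1.28, 143.12], [-76.62, 256.62], [0, 156.53], [-152.29, 152.29]. Speed limits (degrees/s): [136.94, 136.94, 159.86, 180, 180, 180].

### API

Orientations are given as [roll, pitch, yaw] about the fixed x, y, z axes, in that order (R = Rz(yaw) Ry(pitch) Rx(roll)).
In Python, from bench import r gives the robot as it stands.
- The arm moves only by the shell command python3 -m jog 'ROWS' [FORCE]. ROWS is JSON, a list of rows, each a list of 7 numbers: the turn, a rotation vector about the tool's x, y, z in degrees, then the shift along the tool's x, y, z in mm, then the closure, from -1 (fully open) to 1 (shut), so that 0 is half open. A call has 1 to 5 rows; each row shifts and turns the commanded pose from where the row before left it, along the tool's axes as they then stand; what a row does not reach is not made up. A row lasts 1/10 s, in which the tool goes at most 50 mm and 8.59 degrees, less where a joint would pass 70% of its speed; a pose out of reach is approached as far as the arm can. A call is refused whole if a number of a shift passes 50 or a number of a turn 8.59, either way. A call with a gripper value outside its range is refused whole. The fingers move at their own pace and stop on an object; FORCE is the grip in N (left out, the last holds). Time passes only in rows, so rows that do not move let the fingers close. It gives the time, the measured TCP pose, the force, the opening and the grip force at its end, in the units of the state.
- r.sense(): the state, without advancing time (a new reading comes with each control period).
- r.snapshot(name): name is "side" or "top" or "wrist"; returns a dict with "pixels" (384x512x3 uint8, red, green, blue), "fx", "fy", "cx", "cy" (pixels), "k1" (the pictures are not rectified: a ray, as slopes to the right and down, at radius r is drawn at 1 + k1 r^2 times it, then the intrinsics apply), "world_to_cam" (4x4, takes a point from world to camera coordinates); the wrist camera has in their place "hand_eye" (4x4, takes a point from camera to tool coordinates, whose origin is the TCP and whose axes are the flange's). Camera axes: x right, y up, looking along -z (the intrinsics and any distortion apply to the point x, -y, -z); pixel columns grow to the right and rows downward; lengths in mm; the calibration is good to about 2 mm. A picture is of the moment at which its call begins: read the wrist's pose just before it. There is no depth.
- r.hand_in(): hands the job in; it is judged then, once.
The state is a dict: "time": time; "joint_pos": joint angles; "qd": joint speeds; "joint_efforts": joint torques, N m; "tool_pos": TCP position; "tcp_rot": TCP orientation; "ft_force": force on the tool from outside, world axes, zero at the start; "wrist_torque": the same for the moment, N m; "finger_gap": finger opening in mm; "grip_force": force on a finger pad.
Only numpy, scipy, OpenCV 4.12 (cv2) and the standard library are available. Lean on these libraries where they do the work, as an engineer would, in place of code of your own. Each camera call takes 0.05 s, during which the arm holds its last target. There are 200 camera calls.

### The job

The label printer has run out: open it up, ready for a new roll. With the fingertips press down its release tab (the wide ribbed one in the middle of the front, not the small round feed key beside it) so that the lid springs up, then push the lid up and back until it is fully open and stays there by itself. Pick nothing up, do not shove the printer along the bench or tip it, and leave the feed key and everything else on the bench alone.

Things in the scene. Friction and masses are not known exactly. Their poses are not given: they have to be found in the camera images.
- printer: label printer, light grey base, dark lid with clear window; 203 deep (x), 170 wide (y), 118 high shut; 2.7 kg, loose on rubber feet. Origin on the bench under its middle; x from front (faces the robot) to rear, z up. Its frame: fascia top z 80, x -105 to -62; shut lid's front face x -60, top z 118. Some 8 N on the lip of the lid, once at its stop, starts to tip the printer back
- tab_top (a point): middle of the top of the release tab, a ribbed flat tab 50 wide (y) by 40 mm deep (x), at x -86, y 0, z 92 of the printer: 26 mm ahead of the shut lid's front face, 12 mm proud of the fascia beside it. It rocks about a cross axis 41 mm behind and 12 mm below this point, so its front edge goes down furthest. Turns with the tab
- release_tab (a joint): tab angle, rad: 0 at rest, 0.22 fully down (tab_top is then about 9 mm lower). The latch lets go at about 0.14 (6 mm). Pressed at its middle it takes about 3 N to start and 6 N fully down (somewhat more with finger friction); it springs back when let go
- lid_lip (a point): middle of the lower edge of the lid's front lip, the edge to push; lip 18 mm tall, 4.5 mm thick, 170 mm wide. Shut it is at x -60, z 95 of the printer; it swings on a 145 mm radius about lid_hinge. The lid is a hollow shell, open below; nothing hangs below this edge
- lid_hinge (a point): middle of the lid's hinge line, at x = 85, y = 0, z = 95 mm of the printer; the hinge line runs along the printer's y. Its axes are the printer's axes
- lid (a joint): lid angle, rad: 0 shut (up to 0.03 while latched), about 0.67 where the spring leaves it once unlatched, within half a second (lip some 90 mm above the hinge), 1.85 fully open at its stop. 0.22 kg: below about 1.25 it sinks back on to the spring, past about 1.45 it falls open to the stop by itself. Pushing it up takes about 2 N at the lip
- feed_top (a point): middle of the upper face of the round feed key, 16 mm across, at x = -84, y = -60, z = 84 mm of the printer (to the right of the tab as the robot sees it); not to be pressed
- feed_key (a joint): travel of the feed key, m: 0 at rest, 0.003 fully down; 1.5 to 3 N
- label_roll: new roll of labels lying flat, 96 mm across, 58 mm high, origin under its middle; stands to the left of the printer as the robot sees it
- pyramid: steel prosthetic pyramid adapter, 44 mm square, 28 mm high, origin under its middle; lies to the right in front of the printer
- adhesive: white adhesive bottle with black cap, 44 mm across, 115 mm high, origin under its middle; stands to the right of the printer
- driver: screwdriver lying on the bench, left in front of the printer, about 200 mm long, origin under its middle
- pylon: aluminium prosthesis tube with clamps, 150 mm long, 52 mm high, lying to the far right, origin under its middle
- heat_gun: heat gun lying on its side at the far left, 260 mm long, 75 mm high, origin under its barrel
- tool_tub: white tub of scissors and pencils, 104 mm across, 175 mm high, at the far right, origin under its middle

How it is judged (in metres and radians):
On the way, in this order (a step that is already met when the one before it is completed fails the run):
1. the release tab is pressed down (value of joint release_tab above 0.08 rad).
2. the lid has sprung up ajar (value of joint lid between 0.45 and 1.2 rad), for 0.1 s.
At the end, for the whole second after the job is handed in: the lid stands at rest by itself within 0.1 rad of its stop (above 1.75 rad), the tab has sprung back up, and the printer stands flat, at rest and within 30 mm of where it stood (value of joint lid above 1.75 rad and velocity of joint lid between -0.1 and 0.1 rad/s and value of joint release_tab below 0.05 rad and distance of printer from where it was at the start of the episode below 0.03 m and angle between printer's own z axis and vertical below 0.03 rad and linear speed of printer below 0.02 m/s); the robot touches nothing.
It fails at once if the feed key is pressed (value of joint feed_key above 0.002 m).
It fails at once if the printer is lifted, tipped by more than about 7 degrees or shoved by more than 40 mm (height (world z) of printer above 0.02 m or angle between printer's own z axis and vertical above 0.12 rad or distance of printer from where it was at the start of the episode above 0.04 m).
It fails at once if another thing on the bench is lifted or moved by more than 30 mm (distance of any of label_roll, pyramid, adhesive, driver, pylon, heat_gun, tool_tub from where it was at the start of the episode above 0.03 m).
It also fails if it takes over 42 s, if anything falls off the work surface, if the arm or the gripper's body presses on something with over 40 N, if the wrist force passes 120 N, or if a joint passes its speed limit or range.

## Working session

There is one attempt and no reset: what is moved stays moved. The work goes in short steps, Python scripts to look and compute and a shell command to move; the robot and the scene stay as the last step left them, time stands still between calls to the robot, and variables do not carry over. Pictures are saved under pics/ and viewed, at most 10 in all, crops included, and the job is handed in when it is done.

```bash
ls; mkdir -p pics; cat > h.py <<'E'
import numpy as np,cv2
from bench import r
from scipy.spatial.transform import Rotation as R
def load(n):
    s=r.snapshot(n); return s
def ray(s,uv,T=None):
    # returns origin, dir in world
    K=np.array([[s['fx'],0,s['cx']],[0,s['fy'],s['cy']],[0,0,1.]])
    p=cv2.undistortPoints(np.array([[uv]],float),K,np.array([s['k1'],0,0,0,0.]),).ravel()
    d=np.array([p[0],-p[1],-1.])
    C=np.linalg.inv(np.array(s['world_to_cam'])) if T is None else T
    return C[:3,3],C[:3,:3]@d
def onz(s,uv,z,T=None):
    o,d=ray(s,uv,T); return o+d*(z-o[2])/d[2]
def proj(s,P,T=None):
    W=np.array(s['world_to_cam']) if T is None else np.linalg.inv(T)
    c=W[:3,:3]@np.array(P,float)+W[:3,3]; x,y=c[0]/-c[2],-c[1]/-c[2]; q=1+s['k1']*(x*x+y*y)
    return np.array([s['fx']*x*q+s['cx'],s['fy']*y*q+s['cy']])
def toolT():
    st=r.sense(); T=np.eye(4); T[:3,:3]=R.from_euler('xyz',st['tcp_rot'],degrees=True).as_matrix(); T[:3,3]=st['tool_pos']; return T
E
python3 - <<'E'
from h import *
import pickle
print({k:v for k,v in r.sense().items()})
for n in('top','side'):
    s=load(n); pickle.dump(s,open(n+'.pkl','wb')); cv2.imwrite(f'pics/{n}0.png',cv2.resize(s['pixels'][...,::-1],(800,600)))
    C=np.linalg.inv(np.array(s['world_to_cam'])); print(n,C[:3,3],-C[:3,2],s['fx'],s['k1'])
E
```

```text
pics
{'time': 0.0, 'joint_pos': array([ 6.02521069e+01,  7.51364669e+00,  8.53298068e+01,  1.56864536e-03,
        8.72611347e+01, -4.89468545e+00]), 'qd': array([ 0.03307889, -0.01303147,  0.12854373, -0.09178936, -0.03800938,
       -0.09445226]), 'joint_efforts': array([ 2.42564747e-04, -5.69376791e+01, -5.00563502e+01, -8.32860087e-05,
        1.47287466e-02, -3.82340517e-06]), 'tool_pos': array([251.89047899, 543.96206467, 230.25460713]), 'tcp_rot': array([-1.79895927e+02, -1.04849286e-02,  1.55146706e+02]), 'ft_force': array([-0.85061251,  0.48767349, -0.22734068]), 'wrist_torque': array([ 0.00430598, -0.01931337, -0.01520244]), 'grip_force': 0.0, 'finger_gap': 85.2363123916254}
top [ 345.4497111     4.57508307 1275.95194607] [ 0.1849524  -0.01650851 -0.98260881] 364.94727553227557 -0.04499203716377244
side [   6.09885396 -778.46245314  915.9041478 ] [ 0.45169937  0.61621521 -0.64517168] 452.107492420403 0.03949165325425746
```

View pics/top0.png

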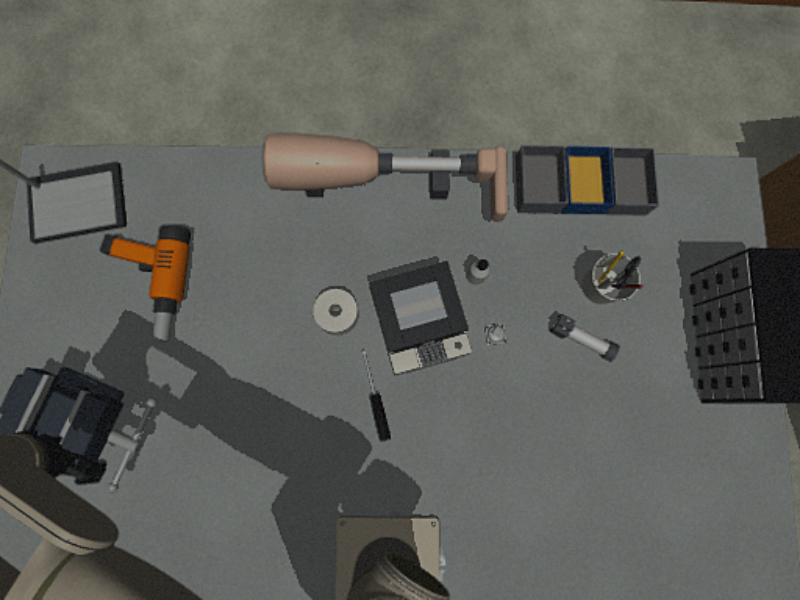

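View pics/side0.png

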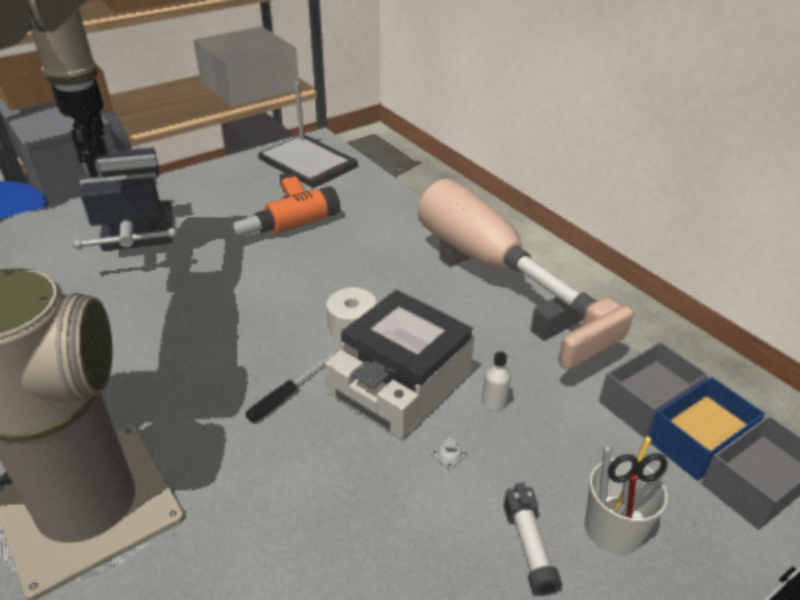

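The top view shows the printer at about (420,320) of 800x600, the tab at (433,353) and the feed key at (458,346). The front edge runs from (394,375) to (470,358). The driver is in front-left and the pyramid at (495,333). I'll take a coarse pose from the top and side views.

```bash
python3 - <<'E'
from h import *
import pickle
s=pickle.load(open('top.pkl','rb'));q=pickle.load(open('side.pkl','rb'))
P=lambda u,v:(u*.64-.18,v*.64-.18)
for n,uv,z in [('FL',(394,375),80),('FR',(470,358),80),('tab',(433,353),92),('feed',(458,346),84),('pyr',(495,333),28),('driver tip',(363,350),5)]:
    print(n,onz(s,P(*uv),z).round(0))
for n,uv,z in [('tab',(370,375),92),('feed',(399,393),84),('FL',(328,362),80),('FR',(405,403),80)]: print('side',n,onz(q,P(*uv),z).round(0))
# fascia mask
g=s['pixels'].astype(int); m=((g.min(2)>140)).astype(np.uint8); m[:, :240]=0;m[:,310:]=0;m[:215]=0;m[245:]=0
c=max(cv2.findContours(m,0,2)[0],key=cv2.contourArea); b=cv2.boxPoints(cv2.minAreaRect(c)); print([onz(s,p,80).round(0) for p in b])
E
```

```text
FL [404.  -8.  80.]
FR [ 441. -168.   80.]
tab [449. -89.  92.]
feed [ 465. -142.   84.]
pyr [ 500. -231.   28.]
driver tip [462.  60.   5.]
side tab [449. -92.  92.]
side feed [ 469. -145.   84.]
side FL [414. -16.  80.]
side FR [ 466. -165.   80.]
[array([446.,   2.,  80.]), array([463., -54.,  80.]), array([424., -65.,  80.]), array([407., -10.,  80.])]
```

Both views put the tab near (449,-90) with printer yaw about 14°. I'll traverse above the printer's front.

```bash
python3 -m jog '[[0,0,0,-27,-31.5,-4,1],[0,0,0,-27,-31.5,-4,1],[0,0,0,-27,-31.5,-4,1],[0,0,0,-27,-31.5,-4,1],[0,0,0,-27,-31.5,-4,1]]'; python3 -m jog '[[0,0,0,-27,-31.5,-4,1],[0,0,0,-27,-31.5,-4,1],[0,0,0,-27,-31.5,-4,1],[0,0,0,-27,-31.5,-4,1],[0,0,0,-27,-31.5,-4,1]]';python3 -m jog '[[0,0,0,-27,-31.5,-4,1],[0,0,0,-27,-31.5,-4,1],[0,0,0,-27,-31.5,-4,1],[0,0,0,-27,-31.5,-4,1],[0,0,0,-27,-31.5,-4,1]]'
python3 -m jog '[[0,0,8.3,0,0,0,1],[0,0,8.3,0,0,0,1],[0,0,8.3,0,0,0,1],[0,0,8.3,0,0,0,1],[0,0,8.3,0,0,0,1]]';python3 -m jog '[[0,0,8.3,0,0,0,1],[0,0,8.3,0,0,0,1],[0,0,8.3,0,0,0,1],[0,0,8.3,0,0,0,1],[0,0,8.3,0,0,0,1]]';python3 -m jog '[[0,0,8.3,0,0,0,1],[0,0,8.3,0,0,0,1],[0,0,8.3,0,0,0,1],[0,0,8.3,0,0,0,1],[0,0,8.3,0,0,0,1]]';python3 -m jog '[[0,0,8.3,0,0,0,1],[0,0,8.3,0,0,0,1],[0,0,0,0,0,0,1]]'
python3 - <<'E'
from h import *
import pickle
T=toolT(); s=r.snapshot('wrist'); s['T']=T@np.array(s['hand_eye']); pickle.dump(s,open('w1.pkl','wb'))
print(np.array(s['hand_eye']).round(2), s['fx'],s['k1'],r.sense()['joint_pos'].round(1))
cv2.imwrite('pics/w1.png',cv2.resize(s['pixels'][...,::-1],(800,600)))
for P in ([449,-90,92],[467,-143,84]): print(proj(s,P,s['T'])/.64)
E
```

```text
time: 0.6
tool_pos: [308.4, 343.1, 250.9]
tcp_rot: [-180.0, -0.0, 155.2]
ft_force: [1.1, -0.8, -0.0]
finger_gap: 12.2
grip_force: 0.0
time: 1.1
tool_pos: [364.7, 143.5, 271.2]
tcp_rot: [180.0, 0.0, 155.2]
ft_force: [1.7, 0.2, 0.2]
finger_gap: 0.1
grip_force: 0.0
time: 1.6
tool_pos: [421.0, -56.3, 291.2]
tcp_rot: [180.0, -0.0, 155.1]
ft_force: [0.8, -0.2, 0.5]
finger_gap: 0.3
grip_force: 0.0
time: 2.1
tool_pos: [420.8, -54.5, 290.8]
tcp_rot: [-180.0, -0.0, 113.3]
ft_force: [0.5, -0.5, -0.2]
finger_gap: 0.1
grip_force: 0.0
time: 2.6
tool_pos: [420.8, -54.5, 290.9]
tcp_rot: [-180.0, 0.0, 71.8]
ft_force: [0.2, -0.1, 0.4]
finger_gap: 0.1
grip_force: 0.0
time: 3.1
tool_pos: [420.8, -54.5, 290.9]
tcp_rot: [-180.0, 0.0, 30.3]
ft_force: [-0.2, -0.1, 0.0]
finger_gap: 0.2
grip_force: 0.0
time: 3.4
tool_pos: [420.8, -54.5, 290.9]
tcp_rot: [-180.0, 0.0, 13.9]
ft_force: [-0.9, 0.6, -0.3]
finger_gap: -0.1
grip_force: 0.0
[[   0.      0.96    0.28   71.36]
 [   1.     -0.     -0.      0.43]
 [  -0.      0.28   -0.96 -141.28]
 [   0.      0.      0.      1.  ]] 314.7188132595676 -0.0396809611907496 [-14.3 -21.5 105.7  -0.   95.8  61.5]
[448.55260385 236.40912305]
[525.90806394 228.25000188]
```

View pics/w1.png

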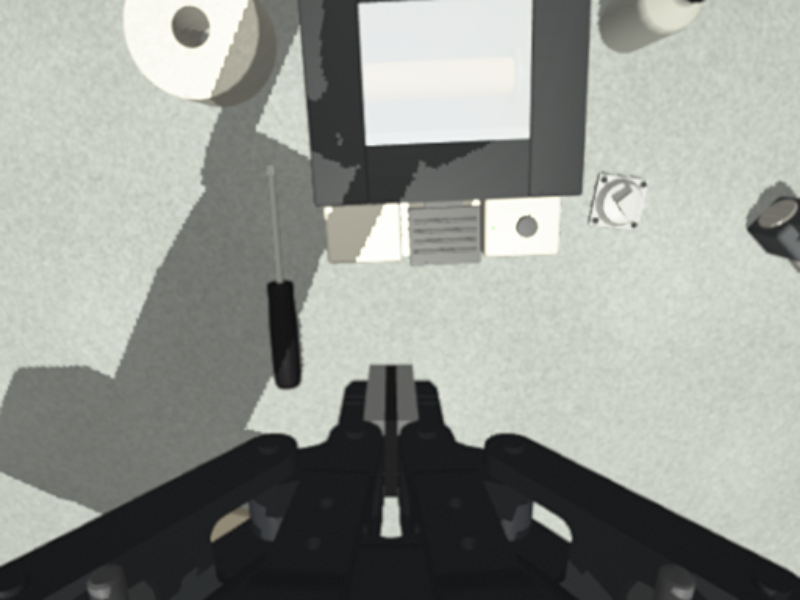

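The wrist view agrees with the coarse pose: tab middle at about (445,235) and feed key at (527,227). Lid lower front corners are at (315,205) and (583,194), and the fascia front edge runs from (328,263) to (558,254). The fingers are shut and stand clear in front.

```bash
python3 - <<'E'
from h import *
import pickle
s=pickle.load(open('w1.pkl','rb'));T=s['T']
f=lambda uv,z:onz(s,(np.array(uv)*.64-.18),z,T)
a,b=f((328,263),80),f((558,254),80);tab=f((445,235),92);k=f((527,227),84);l1,l2=f((315,205),100),f((583,194),100)
print(a,b,tab,k,l1,l2)
for p,q in((a,b),(l1,l2)): d=p-q;print(np.degrees(np.arctan2(-d[0],d[1])),np.linalg.norm(d))
yaw=np.radians(14);X=np.array([np.cos(yaw),np.sin(yaw)]);Y=np.array([-X[1],X[0]])
print('centre',tab[:2]+86*X,k[:2]+84*X+60*Y)
E
```

```text
[407.71844029 -11.49284039  80.        ] [ 454.75965831 -172.69409484   80.        ] [449.4894018  -87.09427095  92.        ] [ 468.17574697 -143.22033501   84.        ] [448.92281305   3.63122729 100.        ] [ 499.35995536 -167.94876044  100.        ]
16.268126689812306 167.92474692327514
16.38106958490493 178.83958598435717
centre [532.93483426 -66.28898793] [535.16527424 -64.6811522 ]
```

The pose is consistent: centre (532,-63), yaw 16.3°. I'll align over the tab and tilt forward 25°.

```bash
python3 -m jog '[[0,0,-2.4,0,0,0,1],[0,0,0,5.6,9.8,35,1],[0,0,0,5.6,9.8,35,1],[0,0,0,5.6,9.8,35,1],[0,0,0,5.6,9.8,35,1]]'; python3 -m jog '[[0,8,0,0,0,0,1],[0,8,0,0,0,0,1],[0,8,0,0,0,0,1],[0,1,0,0,0,0,1],[0,0,0,0,0,0,1]]'
python3 - <<'E'
from h import *
import pickle
T=toolT(); s=r.snapshot('wrist'); s['T']=T@np.array(s['hand_eye'])
cv2.imwrite('pics/w2.png',cv2.resize(s['pixels'][...,::-1],(800,600)))
print(proj(s,[449.5,-87,92],s['T'])/.64,proj(s,T[:3,3],s['T'])/.64); print(r.sense()['joint_pos'].round(1)); c=np.array([532,-63,0]);A=R.from_euler('z',16.3,degrees=True).as_matrix();print(A.T@(T[:3,3]-c))
E
```

```text
time: 3.95
tool_pos: [453.8, -86.0, 150.0]
tcp_rot: [180.0, -0.0, 16.7]
ft_force: [0.8, -0.7, -0.2]
finger_gap: 0.2
grip_force: 0.0
time: 4.45
tool_pos: [452.9, -86.5, 151.2]
tcp_rot: [179.9, -24.9, 16.5]
ft_force: [-0.5, 0.2, 0.8]
finger_gap: 0.1
grip_force: 0.0
[387.41164371 394.362569  ] [388.41172181 390.50380457]
[-31.8 -34.9 132.8  20.   66.1  36.1]
[-82.52388348  -0.39461899 151.22670947]
```

View pics/w2.png

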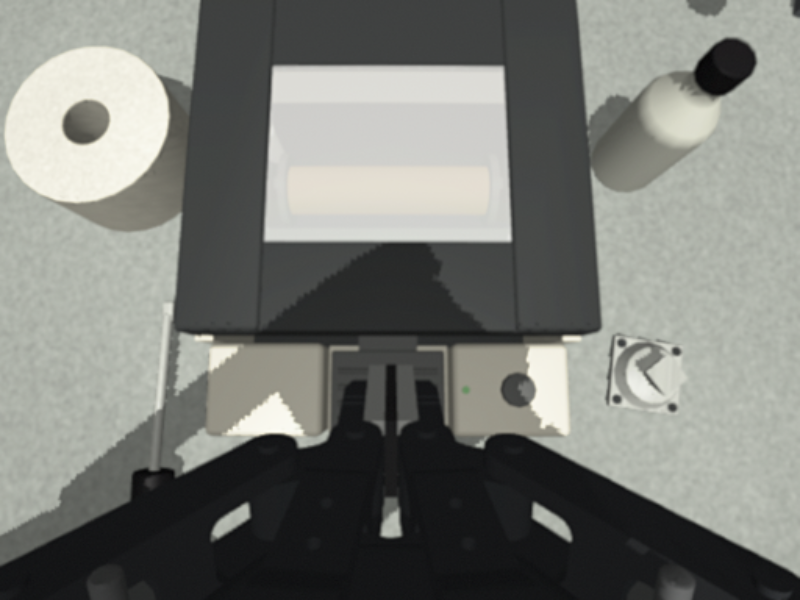

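The fingertips are centred over the tab: fingers at x≈390 and tab spanning 330–447 px, with the feed key at (518,390) well clear. Now I descend.

```bash
python3 -m jog '[[0,0,0,-5,0,10.5,1],[0,0,0,-5,0,10.5,1],[0,0,0,-4,0,9,1],[0,0,0,-4,0,9,1],[0,0,0,0,0,0,1]]'; python3 -m jog '[[0,0,0,-2,0,4.5,1],[0,0,0,-1.3,0,2.7,1],[0,0,0,0,0,0,1]]';python3 -c "
from h import *
print(r.sense()['joint_pos'].round(1))"
```

```text
time: 5.0
tool_pos: [452.6, -84.7, 105.7]
tcp_rot: [-179.8, -24.8, 16.4]
ft_force: [-0.4, 0.4, 0.3]
finger_gap: -0.1
grip_force: 0.0
time: 5.3
tool_pos: [453.7, -85.7, 100.1]
tcp_rot: [-180.0, -25.0, 16.4]
ft_force: [0.7, 0.5, -0.8]
finger_gap: -0.2
grip_force: 0.0
[-31.8 -31.  136.1  21.5  59.5  33.3]
```

```bash
python3 -m jog '[[0,0,0,-1.3,0,2.7,1],[0,0,0,-1.3,0,2.7,1],[0,0,0,-0.8,0,1.8,1],[0,0,0,0,0,0,1]]';python3 -m jog '[[0,0,0,-0.8,0,1.8,1],[0,0,0,-0.8,0,1.8,1],[0,0,0,0,0,0,1]]';python3 - <<'E'
from h import *
for n in ('wrist',):
    s=load(n);cv2.imwrite(f'pics/{n}3.png',s['pixels'][...,::-1])
E
```

```text
time: 5.7
tool_pos: [453.9, -86.0, 92.5]
tcp_rot: [180.0, -25.0, 16.4]
ft_force: [-2.1, -1.9, 4.1]
finger_gap: 0.1
grip_force: 1.9
time: 6.0
tool_pos: [453.9, -86.0, 88.5]
tcp_rot: [180.0, -25.0, 16.4]
ft_force: [-4.8, -2.9, 5.3]
finger_gap: -0.0
grip_force: 2.9
```

View pics/wrist3.png

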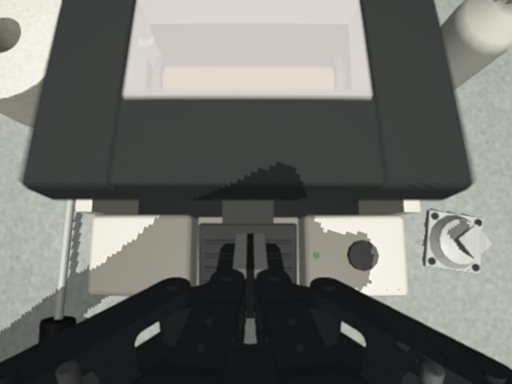

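The lid's front edge has grown in the picture (it spans 25–470 px at row 190), so it may be rising. I'll press a little more and wait.

```bash
python3 -m jog '[[0,0,0,-0.7,0,1.6,1],[0,0,0,0,0,0,1],[0,0,0,0,0,0,1],[0,0,0,0,0,0,1],[0,0,0,0,0,0,1]]';python3 - <<'E'
from h import *
s=load('wrist');w=s['pixels'];t=load('side')['pixels'];cv2.imwrite('pics/c4.png',np.vstack([w[:300],cv2.resize(t[150:300,170:340],(512,452))[:300]])[...,::-1])
E
```

```text
time: 6.55
tool_pos: [454.0, -86.0, 87.0]
tcp_rot: [180.0, -25.0, 16.5]
ft_force: [-4.9, -2.7, 5.6]
finger_gap: -0.5
grip_force: 3.2
```

View pics/c4.png

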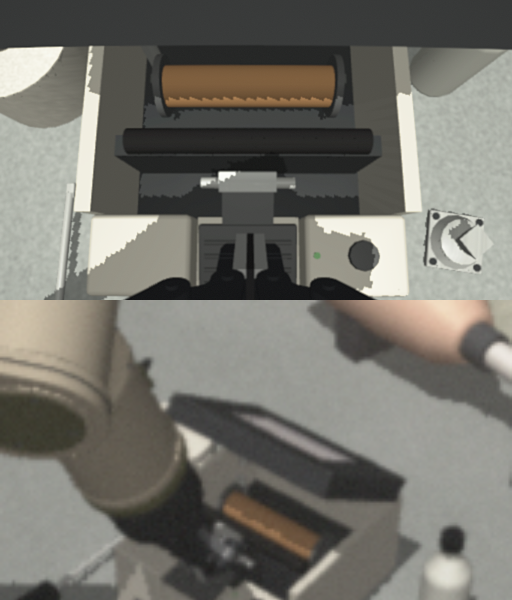

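The lid is ajar: the wrist view looks into the open bay and the side view shows the lid raised about 38°. I'll release the tab, tilt to 35° and go under the lip.

```bash
python3 -m jog '[[0,0,0,2,0,-9,1],[0,0,0,2,0,-9,1],[0,5,0,0,0,0,1],[0,5,0,0,0,0,1],[0,0,0,0,0,0,1]]';python3 -m jog '[[0,0,0,14,0,0,1],[0,0,0,14,0,0,1],[0,0,0,14,0,0,1],[0,0,0,14,0,0,1],[0,0,0,0,0,0,1]]'
python3 - <<'E'
from h import *
T=toolT();c=np.array([532,-63,0]);A=R.from_euler('z',16.3,degrees=True).as_matrix();print(A.T@(T[:3,3]-c),r.sense()['joint_pos'].round(1))
s=load('wrist');t=load('side')['pixels'];cv2.imwrite('pics/c5.png',np.vstack([s['pixels'][:300],cv2.resize(t[150:300,170:340],(512,452))[:300]])[...,::-1])
E
```

```text
time: 7.15
tool_pos: [455.4, -91.2, 108.8]
tcp_rot: [180.0, -35.0, 16.4]
ft_force: [-0.2, -0.5, -0.3]
finger_gap: -0.0
grip_force: 0.0
time: 7.65
tool_pos: [499.1, -75.7, 139.0]
tcp_rot: [-179.8, -34.7, 16.5]
ft_force: [-0.2, -0.2, 0.4]
finger_gap: 0.2
grip_force: 0.0
[-35.16086644  -2.92688126 139.01460871] [-33.3 -32.4 136.1  31.6  56.6  27.1]
```

View pics/c5.png

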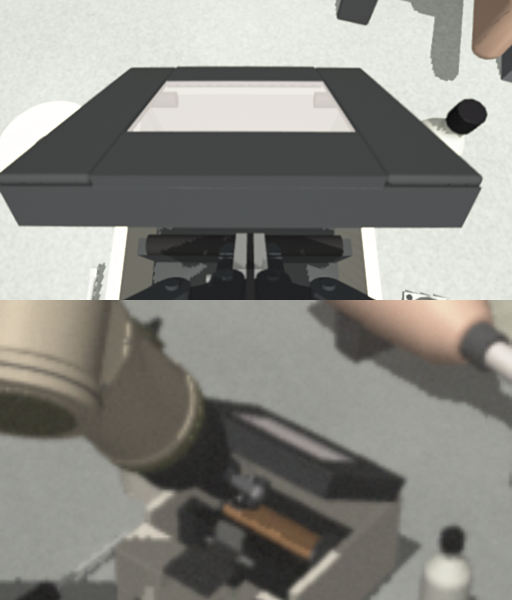

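The fingertips at (247,235) sit just behind and below the lip, whose edge is at row 226. The lip is about 34 mm up the fingers with 20 mm left to contact. Next I work out the arc increments.

```bash
cat > arc.py <<'E'
import numpy as np,sys
from h import r
st=r.sense();p=np.array(st['tool_pos'])-[532,-63,0];y=np.radians(16.3)
cur=np.array([p[0]*np.cos(y)+p[1]*np.sin(y),p[2]]);a0=-st['tcp_rot'][1];print('cur',cur.round(1),a0.round(1))
def W(th):
    al=np.radians(max(0,35-35*(th-38.4)/51.6));t=np.radians(th)
    L=np.array([85-145*np.cos(t),95+145*np.sin(t)]);z=np.array([np.sin(al),-np.cos(al)]);x=np.array([np.cos(al),np.sin(al)])
    return L+28*z-11*x,np.degrees(al)
a=a0
for th in map(float,sys.argv[1:]):
    q,al=W(th);d=q-cur;b=np.radians(a)
    print(th,q.round(0),'turn',round(al-a,1),'x',round(d@[np.cos(b),np.sin(b)],1),'z',round(d@[np.sin(b),-np.cos(b)],1));cur=q;a=al
E
python3 arc.py 38.4 42 46 50 54 58 62 66 70 74 78 82 86 90 93
```

```text
cur [-36.4 137.4] 34.7
38.4 [-22. 156.] turn 0.3 x 22.7 z -6.7
42.0 [-17. 163.] turn -2.4 x 7.6 z -2.8
46.0 [-11. 170.] turn -2.7 x 8.5 z -2.9
50.0 [ -5. 176.] turn -2.7 x 8.6 z -2.7
54.0 [  1. 182.] turn -2.7 x 8.6 z -2.5
58.0 [  8. 188.] turn -2.7 x 8.7 z -2.2
62.0 [ 16. 193.] turn -2.7 x 8.7 z -2.0
66.0 [ 23. 198.] turn -2.7 x 8.7 z -1.8
70.0 [ 31. 201.] turn -2.7 x 8.8 z -1.6
74.0 [ 40. 205.] turn -2.7 x 8.8 z -1.3
78.0 [ 48. 208.] turn -2.7 x 8.8 z -1.1
82.0 [ 57. 210.] turn -2.7 x 8.8 z -0.9
86.0 [ 65. 211.] turn -2.7 x 8.8 z -0.7
90.0 [ 74. 212.] turn -2.7 x 8.8 z -0.4
93.0 [ 82. 212.] turn 0.0 x 7.6 z 0.2
```

```bash
python3 -m jog '[[0,0,0,7,0,-2,1],[0,0,0,7,0,-2,1],[0,0,0,7,0,-2,1],[0,-2.4,0,7,0,-2.8,1],[0,-2.7,0,8,0,-2.9,1]]';python3 -m jog '[[0,-2.7,0,8.5,0,-2.7,1],[0,-2.7,0,8.6,0,-2.5,1],[0,0,0,0,0,0,1]]'
python3 arc.py 54 58 62 66 70 74 78 82 86 90
python3 - <<'E'
from h import *
t=load('side')['pixels'];cv2.imwrite('pics/c6.png',cv2.resize(t[110:300,150:360],(630,570))[...,::-1])
E
```

```text
time: 8.25
tool_pos: [520.4, -70.0, 168.1]
tcp_rot: [-179.8, -29.6, 16.4]
ft_force: [-1.0, 0.6, -0.5]
finger_gap: -0.2
grip_force: 0.4
time: 8.55
tool_pos: [534.9, -66.2, 183.3]
tcp_rot: [-180.0, -24.4, 16.6]
ft_force: [0.6, -1.0, 0.2]
finger_gap: -0.2
grip_force: 0.2
cur [  1.9 183.3] 24.4
54.0 [  1. 182.] turn 0.0 x -0.9 z 0.7
58.0 [  8. 188.] turn -2.7 x 8.7 z -2.2
62.0 [ 16. 193.] turn -2.7 x 8.7 z -2.0
66.0 [ 23. 198.] turn -2.7 x 8.7 z -1.8
70.0 [ 31. 201.] turn -2.7 x 8.8 z -1.6
74.0 [ 40. 205.] turn -2.7 x 8.8 z -1.3
78.0 [ 48. 208.] turn -2.7 x 8.8 z -1.1
82.0 [ 57. 210.] turn -2.7 x 8.8 z -0.9
86.0 [ 65. 211.] turn -2.7 x 8.8 z -0.7
90.0 [ 74. 212.] turn -2.7 x 8.8 z -0.4
```

View pics/c6.png

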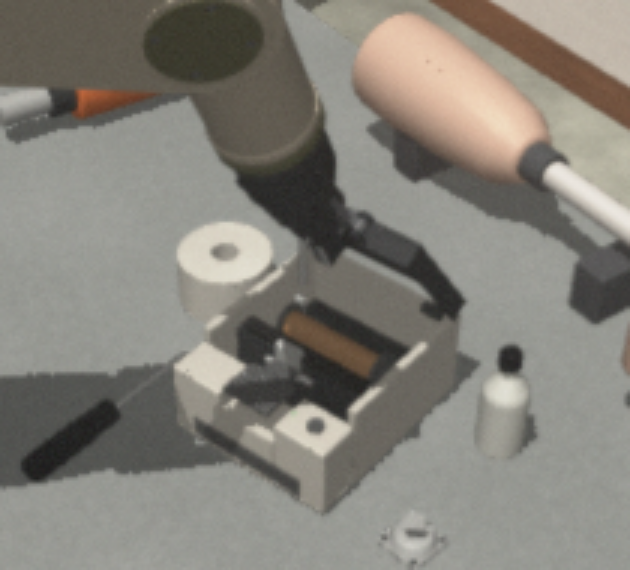

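The lid is riding up on the fingers, its near edge running from (460,305) to (375,235). The bay is open and the printer hasn't moved. I'll continue along the arc.

```bash
python3 -m jog '[[0,-2.7,0,8.7,0,-2.2,1],[0,-2.7,0,8.7,0,-2,1],[0,-2.7,0,8.7,0,-1.8,1],[0,-2.7,0,8.8,0,-1.6,1],[0,-2.7,0,8.8,0,-1.3,1]]';python3 -m jog '[[0,-2.7,0,8,0,-1.1,1],[0,-2.7,0,7,0,-0.9,1],[0,-2.7,0,6,0,-0.7,1],[0,0,0,0,0,0,1]]'
python3 arc.py 86 90 94
python3 - <<'E'
from h import *
t=load('side')['pixels'];cv2.imwrite('pics/c7.png',cv2.resize(t[90:300,170:380],(570,570))[...,::-1])
E
```

```text
time: 9.1
tool_pos: [568.9, -55.4, 202.8]
tcp_rot: [-179.8, -10.7, 16.5]
ft_force: [0.6, -0.1, 0.5]
finger_gap: -0.1
grip_force: 0.1
time: 9.5
tool_pos: [589.2, -49.2, 208.2]
tcp_rot: [-179.8, -2.7, 16.6]
ft_force: [0.1, -0.4, -1.3]
finger_gap: 0.1
grip_force: 0.0
cur [ 58.7 208.2] 2.7
86.0 [ 65. 211.] turn 0.1 x 6.6 z -2.7
90.0 [ 74. 212.] turn -2.7 x 8.8 z -0.4
94.0 [ 84. 212.] turn 0.0 x 10.1 z 0.4
```

View pics/c7.png

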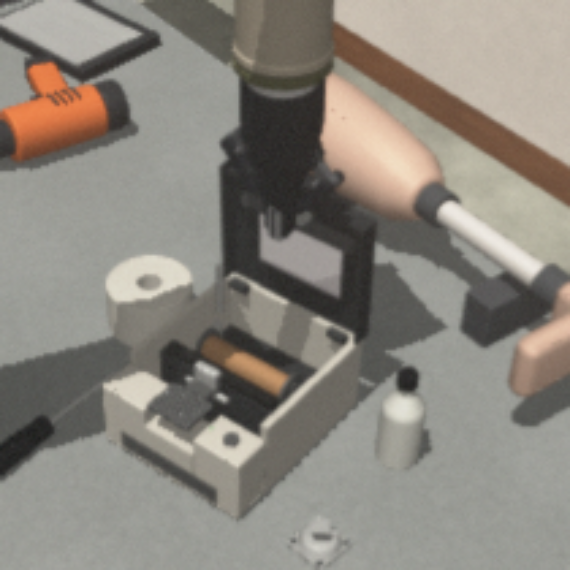

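The lid now stands near vertical, panel from (225,165) to (370,330). I'll push it 24 mm more, past its balance point, then back off.

```bash
python3 -m jog '[[0,0,0,6,0,-1,1],[0,0,0,6,0,-1,1],[0,0,0,6,0,0,1],[0,0,0,6,0,0,1],[0,0,0,0,0,0,1]]'; python3 -m jog '[[0,0,0,-20,0,0,1],[0,0,0,-30,0,0,1],[0,0,0,-30,0,-10,1],[0,0,0,-30,0,-20,1],[0,0,0,-30,0,-20,1]]';python3 -m jog '[[0,0,0,-20,0,-20,1],[0,0,0,0,0,0,1],[0,0,0,0,0,0,1],[0,0,0,0,0,0,1],[0,0,0,0,0,0,1]]'
python3 - <<'E'
from h import *
t=load('side')['pixels'];a=cv2.resize(t[90:300,170:380],(400,400));w=cv2.resize(load('wrist')['pixels'],(400,300));b=np.zeros((400,400,3),np.uint8);b[:300]=w;cv2.imwrite('pics/c8.png',np.hstack([a,b])[...,::-1])
E
```

```text
time: 10.05
tool_pos: [612.4, -42.6, 212.2]
tcp_rot: [-179.8, -2.7, 16.6]
ft_force: [-0.9, -0.5, -0.3]
finger_gap: 0.2
grip_force: 0.0
time: 10.55
tool_pos: [474.0, -83.5, 255.3]
tcp_rot: [-179.8, -2.6, 16.6]
ft_force: [0.2, -0.5, 0.7]
finger_gap: 0.0
grip_force: 0.0
time: 11.05
tool_pos: [455.5, -89.0, 273.2]
tcp_rot: [-179.8, -2.6, 16.6]
ft_force: [-0.4, 0.6, -0.6]
finger_gap: -0.1
grip_force: 0.0
```

View pics/c8.png

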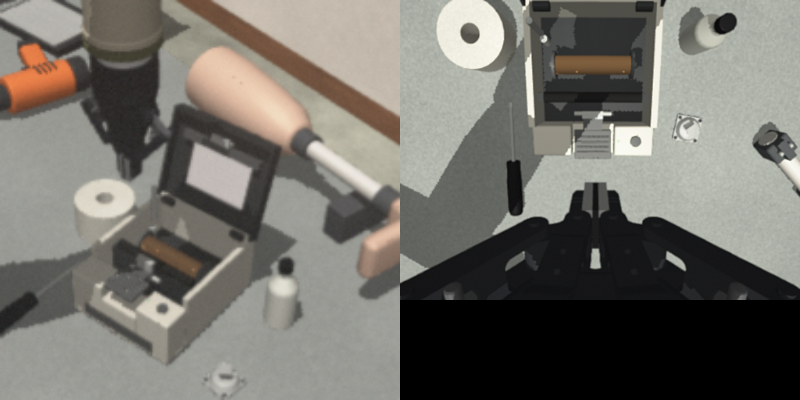

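The lid leans back past vertical, its top edge from (175,105) to (280,147). The tab is up, nothing else has been disturbed and the robot is clear. A quick check of the lid angle by projection:

```bash
python3 - <<'E'
from h import *
s=load('side');A=R.from_euler('z',16.3,degrees=True).as_matrix()
print('seen',(262,145),(317,167))
for th in(1.5,1.65,1.75,1.85,1.95):
    o=[]
    for y in(85,-85):
        o.append(proj(s,A@[85-145*np.cos(th),y,95+145*np.sin(th)]+[532,-63,0]).round(0))
    print(th,o)
E
```

```text
seen (262, 145) (317, 167)
1.5 [array([250., 151.]), array([303., 176.])]
1.65 [array([255., 148.]), array([308., 172.])]
1.75 [array([258., 146.]), array([311., 170.])]
1.85 [array([261., 145.]), array([314., 168.])]
1.95 [array([264., 144.]), array([317., 167.])]
```

The lid is at its stop (about 1.85–1.9 rad).

```bash
python3 -m jog '[[0,0,0,0,0,0,1],[0,0,0,0,0,0,1],[0,0,0,0,0,0,1]]' >/dev/null; python3 -c "
from bench import r
print(r.hand_in())"
```

```text
the job is handed in; nothing more can be done
None
```

The job is handed in, though `hand_in` gave no verdict: the tab was pressed, the lid sprang up and I pushed it to its stop (about 1.85–1.9 rad by camera), where it stays open by itself; the printer and everything else looked undisturbed and the robot is clear.

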